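# Wring the white ceramic flat onto its master

## Task

Take the white ceramic flat out of the wooden tray and wring it onto the steel master on the sloping stand: lay it squarely on the lower part of the master, overlapping it only partly so that it holds the orange spring keeper down, then slide it up the slope under light hand pressure, keeping the faces together, until it is against the two brass pins and the keeper snaps up behind it. Let go, leaving the flat fully on the master with their sides flush and the keeper up, and leave everything else where it is.

Things in the scene. Friction and masses are not known exactly. Their poses are not given: they have to be found in the camera images.
- white_flat: White ceramic flat, a plain block 100 x 56 x 18 mm (its x, y, z) with edges rounded 1.5 mm and a thin grey line round its sides, 0.3 to 0.5 kg. Origin at the centre of its underside, z up as it lies. It lies flat on felt strips in one of the tray's two places (either one), underside 16 mm above the bench, long side along the tray's x. Grip it across its 56 mm width. Its ends and faces are alike.
- dark_flat: Dark steel flat of the same shape and size, 0.75 kg, in the other place of the tray. Not to be used: it stays where it is.
- tray: Fixed wooden tray 140 x 230 x 16 mm (x, y, z), origin at the centre of its underside; floor 8 mm thick, low rim 16 mm high, two places at y = +55 and -55 mm, each with two blue felt strips (60 mm long in y, tops 16 mm above the bench) at x = +32 and -32 mm.
- stand: Fixed grey stand 170 x 112 mm, origin at the centre of its underside, base 15 mm high; it carries the master on a sloping table 86 mm wide, 10 mm below the master's face, rising along the stand's +x, which points roughly to the robot's right. Nothing beside the master is higher than its face, so fingers may pass there. Highest point (the pins) about 133 mm.
- master: Steel master block, lapped upper face 100 x 56 mm, fixed on the stand. Origin at the centre of that face, 92 mm above the bench; x points up the slope, y across it, z out of the face (30 degrees from vertical, leaning towards its low end, at the robot's left). A flat must be pressed on it with 6 N or more, weight included, while it slides; more than 70 N would damage the faces.
- keeper (a joint): Orange spring keeper at the master's lower end, 36 mm wide in y: 0 = up, grows to 0.008 m as it is pushed in along the master's -z. Spring 300 N/m with 1.2 N preload (3 N when pushed down level with the face, at 0.006). It is pushed down by the flat lying over it and springs up by itself when the flat's lower end has gone past.
- keeper_lip (a point): Top of the keeper's lip: when up it stands 6 mm above the master's face; the lip's upper side, which the flat's lower end can rest against, is at x = -52.5 mm in the master's frame, so the 100 mm flat has 4 mm of play between lip and pins. A bevel and a thumb tab lie on its lower side.
- lens_brush: Brush with wooden handle, 145 mm long, 12 mm thick, lying on the bench near the robot. Bystander.
- dropper_bottle: Brown dropper bottle, 33 mm across, 102 mm tall, standing at the right front. Bystander.
- timer: Small white timer, 62 x 62 x 18 mm, at the left front. Bystander.
- beaker_250: Beaker, 78 mm across, 90 mm tall, at the back. Bystander.
- beaker_100: Beaker, 62 mm across, 68 mm tall, at the back. Bystander.
- wash_bottle: White wash bottle with red cap, 192 mm tall, at the right back. Bystander.
- vial_3: Vial with white cap, 24 mm across, 51 mm tall, at the left back. Bystander.
- vial_4: Vial with black cap, 24 mm across, 53 mm tall, at the left back. Bystander.
- pins (a point): Point midway between two brass pins at the master's upper end, level with its face, on their near sides: x = +51.5 mm in the master's frame. The pins, 10 mm thick, stand 14 mm above the face at y = +18 and -18 mm. A flat against them is centred at x = +1.5 mm.

How it is judged:
By the outcome, as a careful person would: the job done as asked, in the order asked, and still so for the second after the job is handed in, with the robot touching nothing.
It also fails if it takes over 54 s, if anything falls off the work surface, if the arm or the gripper's body presses on something with over 40 N, if the wrist force passes 120 N, or if a joint passes its speed limit or range.

## Robot

A 6-joint arm with a two-finger parallel gripper is mounted at the origin on a cart in front of the work surface, level with it; the furniture and walls round the work are solid. World frame = base frame: x ahead of the robot, y to its left, z up, the work surface at z = 0. Lengths are in mm, angles in rad, forces in N, time in s.
With the tool pointing down it reaches from about 400 to 925 mm from the base axis. Payload 12.5 kg.
Tool frame: the origin (TCP) lies at the very end of the fingers, on their centre line; the grasp point (between the pads) lies 19 mm behind it; z points along the fingers, y is the line along which they close (so a half turn about z gives the same grasp; the last joint's range is limited). The gripper opens to 95 mm and grips with 3 to 60 N. Pads are 20 mm wide; open, the fingers measure 119 mm over their backs; the gripper's body (75 mm by 180 mm) begins 59 mm behind the grasp point.
Start: joints at [1.191, 0.491, 1.559, -0, 1.092, -0.106], TCP at [168.977, 601.742, 214.661] pointing down, gripper open.
Joint ranges: [-3.1, 3.1], [-0.84, 2.19], [0.05, 2.79], [-1.13, 4.28], [0.06, 2.93], [-2.69, 2.69]. Speed limits (rad/s): [2.22, 2.22, 2.79, 3.14, 3.14, 3.14].

## Interface

Orientations are given as [roll, pitch, yaw] about the fixed x, y, z axes, in that order (R = Rz(yaw) Ry(pitch) Rx(roll)).
In Python, from cell import env, viewer, probe_bus, job_done gives the robot as it stands (env), with the cameras (viewer), the readings (probe_bus) and the job as plain functions.
- The arm moves only by the shell command python3 steer.py 'ROWS'. ROWS is a JSON list that holds a single list of rows (three levels of brackets), with 1 to 5 rows, each of 5 numbers: dx, dy, dz in normalised numbers (1 is 800 mm), then a turn about the tool's z in parts of the range, where 1.0 means 2 pi rad, then the opening from 0.0 (shut) to 1.0 (fully open); each row is the pose to reach, as a shift and turn from the pose commanded when the command began, along the tool's axes at that moment; what a row does not reach only later rows make up. A row lasts 1/12 s, in which the tool goes at most 41.7 mm and 0.125 rad, less where a joint would pass 70% of its speed; a pose out of reach is approached as far as the arm can. The fingers move at their own pace and stop on an object; the grip force is fixed at half the most. Time passes only in rows, so rows that do not move let the fingers close. It prints the time, the measured TCP pose, the force, the opening and the grip force at its end. Shift and turn numbers lie between -1 and 1, and a call with a number outside is refused. Input that does not fit is refused with a message, and nothing moves.
- probe_bus.state(): the state, without advancing time (a new reading comes with each control period).
- viewer.read_camera(name): name is "side" or "top" or "wrist"; returns (picture, depth): 384x512x3 uint8, red, green, blue; 384x512 float32, mm along the optical axis (not along the pixel's ray), 0 where there is no reading.
- viewer.camera_info(name): a dict with "vertical_fov" (degrees; the focal length in pixels is half the picture's height over the tangent of half this angle, whatever the lens; pixels are square), "cx", "cy" (the principal point, pixels), "origin" and "attitude" of the camera in the world. Camera axes: x right, y down, z forward; pixel columns grow to the right and rows downward; lengths in mm; the calibration is good to about 2 mm. A picture is of the moment at which its call begins: read the wrist's pose just before it. camera_info takes no time and is no camera call; for the wrist camera it gives the pose at the moment of the call.
- job_done(): hands the job in; it is judged then, once.
The state is a dict: "t": time; "joints": joint angles; "qvel": joint speeds; "tau": joint torques, N m; "eef_pos": TCP position; "tcp_rot": TCP orientation; "ft_force": force on the tool from outside, world axes, zero at the start; "moment": the same for the moment, N m; "opening": opening from 0.0 (shut) to 1.0 (fully open); "grip_force": force on a finger pad.
Only numpy, scipy, OpenCV 4.12 (cv2) and the standard library are available. Lean on these libraries where they do the work, as an engineer would, in place of code of your own. Each camera call takes 0.05 s, during which the arm holds its last target. There are 200 camera calls.

## Working session

There is one attempt and no reset: what is moved stays moved. The work goes in short steps, Python scripts to look and compute and a shell command to move; the robot and the scene stay as the last step left them, time stands still between calls to the robot, and variables do not carry over. Pictures are saved under pics/ and viewed, at most 10 in all, crops included, and the job is handed in when it is done.

```bash
ls; mkdir -p pics
python3 - <<'E'
from cell import env, viewer, probe_bus, job_done
import cv2,numpy as np
print(probe_bus.state())
for n in("side","top","wrist"):
    print(n,viewer.camera_info(n))
    p,d=viewer.read_camera(n); np.savez(f"pics/{n}0.npz",p=p,d=d)
    cv2.imwrite(f"pics/{n}0.png",p[:,:,::-1])
E
```

```text
cell.py
pics
steer.py
{'t': 0.0, 'joints': array([ 1.19142156e+00,  4.91549662e-01,  1.55945156e+00, -3.59324229e-05,
        1.09165374e+00, -1.05618914e-01]), 'qvel': array([ 0.00098193,  0.00043371, -0.00108336,  0.00219221, -0.00137013,
       -0.00030845]), 'tau': array([ 1.06915060e-03, -6.12653804e+01, -2.58179605e+01,  6.93018758e-02,
        4.82738251e-02, -6.45308046e-05]), 'eef_pos': array([168.87920219, 601.50875251, 214.06715796]), 'tcp_rot': array([-3.14053290e+00, -8.03005209e-05,  2.86785334e+00]), 'ft_force': array([ 0.46464385,  0.13552908, -0.64442284]), 'moment': array([ 0.04712962,  0.05868472, -0.0035435 ]), 'grip_force': 0.0, 'opening': 0.9998598391288593}
side {'vertical_fov': 55.370997683268456, 'cx': 256.79436075088853, 'cy': 185.7053340819321, 'origin': array([235.12174148, 707.23067802, 600.59557587]), 'attitude': array([-2.10420200e+00,  5.31725982e-04, -2.78587061e+00])}
top {'vertical_fov': 52.12995099888398, 'cx': 254.84105913215004, 'cy': 192.2308392978887, 'origin': array([ 271.65948658,  -46.81565344, 1355.18979509]), 'attitude': array([-2.93288410e+00,  1.83405143e-04, -1.53617819e+00])}
wrist {'vertical_fov': 69.31047064752204, 'cx': 255.8025058692777, 'cy': 194.00386912162094, 'origin': array([ 99.79708983, 621.23495505, 382.96255303]), 'attitude': array([ 2.88115759e+00, -1.95882181e-04,  1.29616693e+00])}
```

View pics/top0.png

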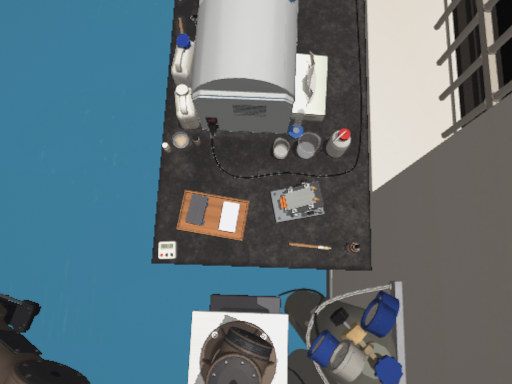

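View pics/side0.png

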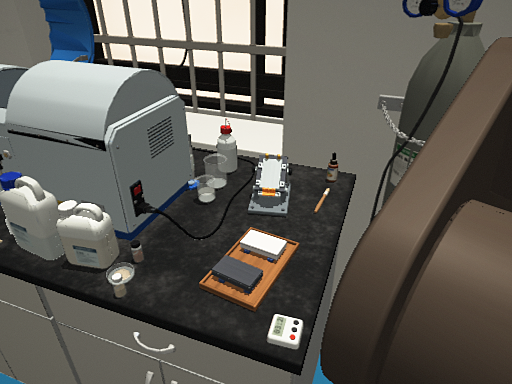

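The top view shows the tray at about (213,215), with the dark flat at (198,209) and the white flat at (229,217). The stand is at (298,200), with the orange keeper at (284,203) on its left. The side view shows the same layout: white flat at (263,245), master at (271,180).

```bash
cat > h.py <<'E'
from cell import env, viewer, probe_bus, job_done
import cv2,numpy as np
from scipy.spatial.transform import Rotation as Ro
def cam(i):
    f=192/np.tan(np.radians(i["vertical_fov"])/2)
    return f,i["cx"],i["cy"],np.array(i["origin"]),Ro.from_euler('xyz',i["attitude"]).as_matrix()
def rays(i,uv):
    f,cx,cy,o,R=cam(i); uv=np.atleast_2d(uv).astype(float)
    return o,np.c_[(uv[:,0]-cx)/f,(uv[:,1]-cy)/f,np.ones(len(uv))]@R.T
def onz(i,uv,z):
    o,d=rays(i,uv); return o+d*((z-o[2])/d[:,2])[:,None]
def pts(i,d):
    v,u=np.mgrid[:384,:512]; o,r=rays(i,np.c_[u.ravel(),v.ravel()])
    return (o+r*d.reshape(-1,1)).reshape(384,512,3)
def proj(i,P):
    f,cx,cy,o,R=cam(i); c=(np.atleast_2d(P)-o)@R; return c[:,:2]/c[:,2:]*f+[cx,cy]
def snap(n,name):
    i=viewer.camera_info(n); p,d=viewer.read_camera(n)
    np.savez(f"pics/{name}.npz",p=p,d=d,i=i); cv2.imwrite(f"pics/{name}.png",p[:,:,::-1]); return i,p,d
def load(name):
    z=np.load(f"pics/{name}.npz",allow_pickle=True); return z["i"].item() if "i" in z else None,z["p"],z["d"]
E
python3 - <<'E'
from h import *
np.set_printoptions(precision=1,suppress=True)
for n,uvs in(("top",[(229,217),(198,209),(298,200),(284,203),(318,196),(213,215)]),("side",[(263,245),(238,274),(271,180),(271,205)])):
    i=viewer.camera_info(n); _,p,d=load(n+"0"); P=pts(i,d)
    for u,v in uvs: print(n,u,v,P[v,u])
i=viewer.camera_info("top");_,p,d=load("top0");P=pts(i,d)
m=((p.min(2)>200)&(P[...,2]<60)&(P[...,2]>15)); m[:, :215]=0;m[:190]=0;m[240:]=0;m[:,250:]=0
c=cv2.minAreaRect(np.argwhere(m)[:,::-1].astype(np.float32));print(c,onz(i,cv2.boxPoints(c),34),m.sum())
E
```

```text
top 229 217 [462.   47.6  36.6]
top 198 209 [486.  154.6  35.4]
top 298 200 [ 518.7 -179.9   88.2]
top 284 203 [ 510.4 -135.4   70.1]
top 318 196 [ 528.9 -241.5  114.2]
top 213 215 [471.3 105.5   7.4]
side 263 245 [457.8  66.2  36. ]
side 238 274 [476.3 175.2  35.4]
side 271 180 [ 514.4 -160.6   81.8]
side 271 205 [ 504.4 -134.6   14.4]
((228.6639862060547, 216.34799194335938), (15.920805931091309, 28.89000129699707), 10.30484676361084) [[419.9  82.1  34. ]
 [517.9  69.6  34. ]
 [509.9  15.6  34. ]
 [412.1  28.8  34. ]] 457
```

Units first: shifts go in shares of 800 mm and turns go in shares of 2 pi rad. So -150 mm is -0.1875, -145 mm is -0.1813.

```bash
python3 steer.py '[[[-0.045,-0.0463,0,0,1],[-0.09,-0.0938,0,0,1],[-0.1363,-0.1413,0,0,1],[-0.1813,-0.1875,0,0,1],[-0.1813,-0.1875,0,0,1]]]'; python3 steer.py '[[[-0.045,-0.0463,0,0,1],[-0.09,-0.0938,0,0,1],[-0.1363,-0.1413,0,0,1],[-0.1813,-0.1875,0,0,1],[-0.1813,-0.1875,0,0,1]]]'; python3 steer.py '[[[-0.045,-0.0463,0,0,0.8],[-0.09,-0.0938,0,0,0.8],[-0.1363,-0.1413,0,0,0.8],[-0.1813,-0.1875,0,0,0.8],[-0.1813,-0.1875,0,-0.0191,0.8]]]';python3 - <<'E'
from h import *
print(probe_bus.state()["qvel"]); snap("wrist","w1")
E
```

```text
t: 0.57
eef_pos: [268.2, 416.6, 214.5]
tcp_rot: [-3.141, -0.0, 2.868]
ft_force: [1.0, 1.1, -0.4]
opening: 1.0
grip_force: 0.0
t: 0.98
eef_pos: [367.2, 233.2, 214.7]
tcp_rot: [3.141, 0.0, 2.868]
ft_force: [1.1, 0.0, -0.8]
opening: 1.001
grip_force: 0.0
t: 1.4
eef_pos: [464.7, 52.6, 214.7]
tcp_rot: [3.142, 0.0, 2.975]
ft_force: [0.7, 1.3, 1.0]
opening: 0.808
grip_force: 0.0
[-8.67982011e-01  2.30130532e-01 -3.43794263e-01  1.21742600e-03
  1.09173132e-01 -2.32837357e+00]
```

View pics/w1.png

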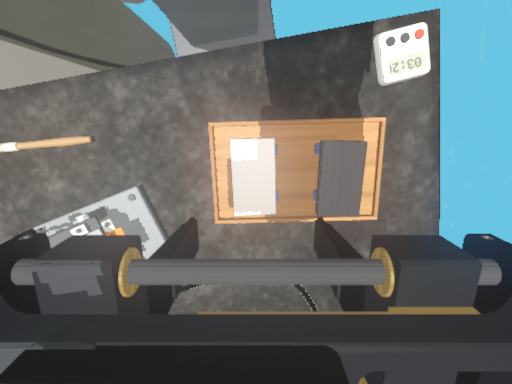

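The white flat is at about (253,177) and the dark flat at (342,178). The picture was taken while the arm was still moving, so I'll settle and take two views for triangulation.

```bash
cat >> h.py <<'E'
def flatrect(i,p,d,lo=28,hi=42,sel=None):
    P=pts(i,d); m=(P[...,2]>lo)&(P[...,2]<hi)&(p.min(2)>140)&(abs(P[...,0]-465)<80)&(abs(P[...,1]-49)<60)
    n,l,s,_=cv2.connectedComponentsWithStats(m.astype(np.uint8)); k=1+np.argmax(s[1:,4]); m=l==k
    return m,P
E
cat > a.py <<'E'
from h import *
import sys
np.set_printoptions(precision=2,suppress=True)
V=[]
for n in sys.argv[1:]:
    i,p,d=load(n); m,P=flatrect(i,p,d)
    c=cv2.minAreaRect(np.argwhere(m)[:,::-1].astype(np.float32)); b=cv2.boxPoints(c)
    Q=onz(i,np.argwhere(m)[:,::-1],34.)[:,:2].astype(np.float32); r=cv2.minAreaRect(Q)
    print(n,c,m.sum(),"rect@34",r,"depth z med",np.median(P[m][:,2])); V.append((i,c[0]))
if len(V)>1:
    (o1,d1),(o2,d2)=[rays(i,c) for i,c in V[:2]]
    A=np.c_[d1[0],-d2[0]]; s=np.linalg.lstsq(A,o2-o1,rcond=None)[0]; print("tri",o1+d1[0]*s[0],o2+d2[0]*s[1])
E
python3 steer.py '[[[0,0,0,0,0.8],[0,0,0,0,0.8],[0,0,0,0,0.8]]]'
python3 -c '
from h import *
print(probe_bus.state()["eef_pos"],probe_bus.state()["tcp_rot"]);snap("wrist","w2")'
python3 steer.py '[[[-0.0313,-0.025,0,0,0.8],[-0.0313,-0.05,0,0,0.8],[-0.0313,-0.075,0,0,0.8],[-0.0313,-0.075,0,0,0.8],[-0.0313,-0.075,0,0,0.8]]]'
python3 -c '
from h import *
print(probe_bus.state()["eef_pos"],probe_bus.state()["tcp_rot"]);snap("wrist","w3")'
python3 a.py w2 w3
```

```text
t: 1.7
eef_pos: [463.5, 55.6, 214.5]
tcp_rot: [3.141, -0.001, 2.976]
ft_force: [1.2, 0.3, 0.5]
opening: 0.799
grip_force: 0.0
[463.52742036  55.59742899 214.51465034] [ 3.14144331e+00 -5.65270917e-04  2.97645108e+00]
t: 2.17
eef_pos: [478.6, -7.7, 214.7]
tcp_rot: [3.141, -0.0, 2.977]
ft_force: [0.5, -0.3, -0.6]
opening: 0.8
grip_force: 0.0
[478.61546071  -7.74216048 214.72039746] [ 3.14139932e+00 -6.92764519e-06  2.97686815e+00]
w2 ((250.74679565429688, 178.17013549804688), (76.17908477783203, 44.484432220458984), 87.70938873291016) 3286 rect@34 ((464.44683837890625, 49.43460464477539), (55.51755142211914, 99.6295166015625), 82.37596893310547) depth z med 32.85284674285552
w3 ((298.4999694824219, 158.5), (44.99999237060547, 78.99998474121094), 0.0) 3457 rect@34 ((464.61700439453125, 48.95879364013672), (55.5839729309082, 99.27716064453125), 82.37791442871094) depth z med 32.92197129764736
tri [462.52  49.66  34.93] [462.87  49.74  35.  ]
```

Scaled: -164 mm is -0.205, -123 mm is -0.1538.

```bash
python3 steer.py '[[[-0.0188,-0.0513,0,0,0.8],[-0.0375,-0.1025,0,0,0.8],[-0.0563,-0.1538,0,0,0.8],[-0.0738,-0.205,0,0,0.8],[-0.0738,-0.205,0,0,0.8]]]'; python3 steer.py '[[[0,0,0,0,0.8],[0,0,0,0,0.8]]]'
python3 -c '
from h import *
print(probe_bus.state()["eef_pos"],probe_bus.state()["tcp_rot"]);snap("wrist","w4")'
python3 steer.py '[[[0,0.0438,0,0,0.8],[0,0.0625,0,0,0.8],[0,0.0625,0,0,0.8],[0,0.0625,0,0,0.8],[0,0.0625,0,0,0.8]]]'
python3 -c '
from h import *
print(probe_bus.state()["eef_pos"],probe_bus.state()["tcp_rot"]);i,p,d=snap("wrist","w5")
i,p,d=load("w4");cv2.imwrite("pics/w4c.png",cv2.resize(p[80:260,110:380,::-1],None,fx=2.9,fy=2.9,interpolation=cv2.INTER_CUBIC))'
```

```text
t: 2.63
eef_pos: [511.6, -183.3, 214.5]
tcp_rot: [-3.141, 0.001, 2.976]
ft_force: [0.1, 0.4, 0.3]
opening: 0.799
grip_force: 0.0
t: 2.8
eef_pos: [510.3, -178.5, 214.4]
tcp_rot: [3.141, -0.001, 2.977]
ft_force: [-0.0, -0.1, -0.3]
opening: 0.797
grip_force: 0.0
[ 510.27803551 -178.54289909  214.38065148] [ 3.14099051e+00 -6.69508181e-04  2.97740545e+00]
t: 3.27
eef_pos: [518.5, -129.8, 214.8]
tcp_rot: [-3.141, 0.0, 2.979]
ft_force: [-0.2, -0.7, -0.1]
opening: 0.804
grip_force: 0.0
[ 518.49769648 -129.7789766   214.84965977] [-3.14149941e+00  3.59000091e-04  2.97909211e+00]
```

View pics/w4c.png

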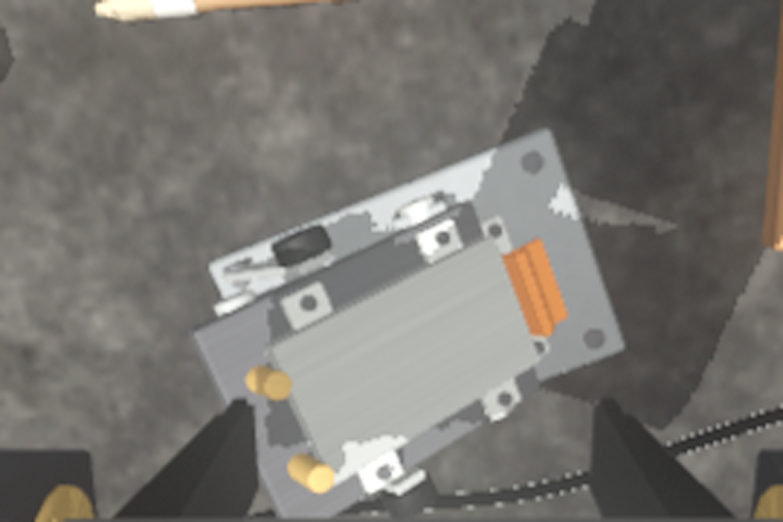

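The master face shows clearly in the crop, with corners at about (268,350), (497,240), (545,362) and (325,475). The pins are at (268,383) and (312,474), and the keeper at (535,287). Next I'll fit the face plane and rectify it.

```bash
cat > m.py <<'E'
from h import *
np.set_printoptions(precision=3,suppress=True)
i4,p4,d4=load("w4"); i5,p5,d5=load("w5")
cr=np.array([(268,350),(497,240),(545,362),(325,475)])/2.9+[110,80]
mk=np.zeros((384,512),np.uint8); c=cr.mean(0)
cv2.fillPoly(mk,[np.int32(c+(cr-c)*.75)],1)
P=pts(i4,d4)[mk>0]
def plane(P):
    for _ in range(4):
        o=P.mean(0); n=np.linalg.svd(P-o,full_matrices=0)[2][2]; r=(P-o)@n; P=P[abs(r)<max(2*r.std(),.3)]
    return o,n*np.sign(n[2]),r.std()
o,n,s=plane(P); print("w4 plane",o,n,"tilt",np.degrees(np.arccos(n[2])),s)
h=-n[:2]/np.hypot(*n[:2]); print("slope heading deg (from normal)",np.degrees(np.arctan2(h[1],h[0])))
# corner guess on plane -> axes
def hit(i,uv,o,n):
    oc,d=rays(i,uv); return oc+d*(((o-oc)@n)/(d@n))[:,None]
C=hit(i4,cr,o,n); print("corners",C,"edges",np.linalg.norm(np.diff(np.r_[C,C[:1]],axis=0),axis=1),"ctr",C.mean(0))
x=(C[0]+C[3]-C[1]-C[2]); x-=n*(x@n); x/=np.linalg.norm(x); y=np.cross(n,x); print("x",x,"heading",np.degrees(np.arctan2(x[1],x[0])))
np.savez("pics/m0.npz",o=C.mean(0),x=x,y=y,n=n)
o=C.mean(0); g=np.mgrid[-50:50:.25,-80:80:.25]; Y,X=g
W=o+X[...,None]*x+Y[...,None]*y
for nm,i,p in(("w4",i4,p4),("w5",i5,p5)):
    uv=proj(i,W.reshape(-1,3)).reshape(X.shape+(2,)).astype(np.float32)
    r=cv2.remap(p,uv[...,0],uv[...,1],cv2.INTER_CUBIC)[:,:,::-1].copy()
    np.save(f"pics/r{nm}.npy",r); cv2.imwrite(f"pics/r{nm}.png",r)
E
python3 m.py; python3 -c '
import cv2,numpy as np
cv2.imwrite("pics/rr.png",np.vstack([cv2.imread("pics/rw4.png")[60:340],cv2.imread("pics/rw5.png")[60:340]]))'
```

```text
w4 plane [ 524.321 -185.697   92.178] [-0.103  0.488  0.867] tilt 29.940248879074325 0.5321175488421651
slope heading deg (from normal) -78.0536907281316
corners [[ 507.654 -231.899  116.226]
 [ 491.162 -145.061   65.327]
 [ 544.75  -132.574   64.68 ]
 [ 556.864 -221.629  116.306]] edges [101.997  55.027 103.647  50.27 ] ctr [ 525.108 -182.791   90.635]
x [ 0.139 -0.856  0.499] heading -80.76256882613829
```

View pics/rr.png

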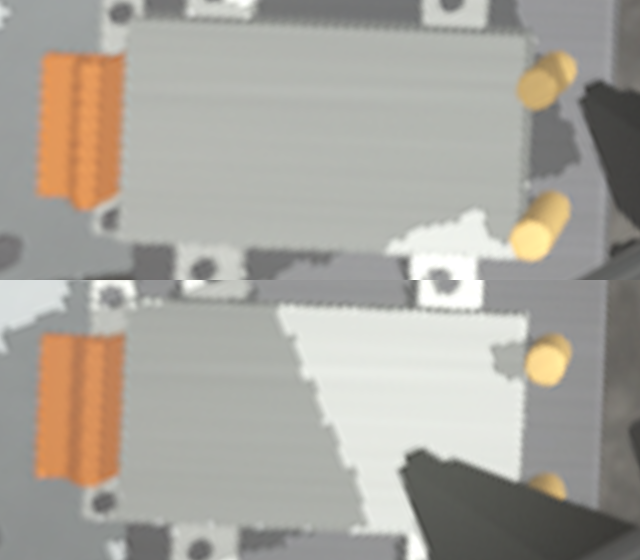

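The rectified views show the master rotated about 2.4° from my guess. In the upper panel its corners are (128,20), (530,37), (118,243) and (520,258). I'll fit the edges at subpixel level.

```bash
cat > e.py <<'E'
from h import *
np.set_printoptions(precision=3,suppress=True)
M=np.load("pics/m0.npz"); o,x,y,n=M["o"],M["x"],M["y"],M["n"]
def edge(r,axis,segs,guess,sat=False,w=7):
    g=cv2.GaussianBlur(r,(5,5),1.2).astype(float)
    g=(g[...,2]-g[...,0]) if sat else g.mean(2)
    if axis: g=g.T                       # scan along columns of (transposed) image
    d=np.abs(np.gradient(g,axis=0)); q=[]
    for a,b in segs:
        for c in range(a,b):
            m=guess(c); k=np.arange(int(m-w),int(m+w+1)); ww=d[k,c]**2; j=k[np.argmax(ww)]
            kk=np.arange(j-3,j+4); q.append((c,(kk*d[kk,c]**2).sum()/(d[kk,c]**2).sum()))
    q=np.array(q); f=np.polyfit(*q.T,1)
    for _ in range(4):
        e=abs(np.polyval(f,q[:,0])-q[:,1]); q=q[e<max(1.5*np.median(e),.8)]; f=np.polyfit(*q.T,1)
    return f,len(q)
for nm in("w4","w5"):
    r=np.load(f"pics/r{nm}.npy"); k=0.0423; dy=0 if nm=="w4" else 2
    T=edge(r,0,[(145,180),(262,415)] if nm=="w4" else [(150,185),(255,410)],lambda c:80+dy+k*(c-128)-(0 if nm=="w4" else 0))
    B=edge(r,0,[(130,170),(255,380)] if nm=="w4" else [(130,165),(245,350)],lambda c:(303 if nm=="w4" else 299)+k*(c-118))
    L=edge(r,1,[(118,255)],lambda c:(128 if nm=="w4" else 124)-.045*(c-80),sat=True)
    R=edge(r,1,[(105,113),(175,235)] if nm=="w4" else [(104,115),(165,225)],lambda c:(530 if nm=="w4" else 525)-.045*(c-97))
    print(nm,"T",T,"B",B,"L",L,"R",R)
    def X(h,v):  # row=h0*col+h1 ; col=v0*row+v1
        c=(v[0]*h[1]+v[1])/(1-v[0]*h[0]); return np.array([c,h[0]*c+h[1]])
    C=np.array([X(a[0],b[0]) for a,b in((T,L),(T,R),(B,R),(B,L))]); ct=C.mean(0)
    print("corners",C.round(1).tolist(),"len",np.linalg.norm(np.diff(C,axis=0),axis=1)*.25)
    W=o+(ct[0]*.25-80)*x+(ct[1]*.25-50)*y
    a=np.arctan((T[0][0]+B[0][0])/2); ex=np.cos(a)*x+np.sin(a)*y
    print("centre",W,"ang",np.degrees(a),"heading",np.degrees(np.arctan2(ex[1],ex[0])),ex)
E
python3 e.py
```

```text
w4 T (array([ 0.044, 72.049]), 167) B (array([  0.039, 298.152]), 136) L (array([ -0.046, 129.192]), 121) R (array([  0.037, 521.019]), 31)
corners [[125.6, 77.6], [524.5, 95.0], [532.7, 318.7], [115.2, 302.6]] len [ 99.822  55.949 104.458]
centre [ 524.887 -183.823   91.19 ] ang 2.3580557274784897 heading -78.04186026255582 [ 0.18  -0.848  0.499]
w5 T (array([ 0.044, 72.33 ]), 128) B (array([  0.039, 297.755]), 80) L (array([ -0.044, 128.961]), 115) R (array([ -0.048, 531.964]), 70)
corners [[125.5, 77.8], [527.4, 95.5], [516.6, 318.0], [115.6, 302.3]] len [100.555  55.693 100.328]
centre [ 524.758 -183.136   90.788] ang 2.3783488999124827 heading -78.01844181380923 [ 0.18  -0.848  0.499]
```

Scaled: 168 mm is 0.21, 123 mm is 0.1538, -0.03 rad is -0.0048.

```bash
python3 steer.py '[[[0.025,0.0513,0,0,0.8],[0.05,0.1025,0,0,0.8],[0.075,0.1538,0,0,0.8],[0.1025,0.21,0,-0.0048,0.8],[0.1025,0.21,0,-0.0048,0.8]]]'; python3 steer.py '[[[0,0,0.05,0,0.8],[0,0,0.1,0,0.8],[0,0,0.15,0,0.8],[0,0,0.175,0,0.8],[0,0,0.175,0,0.8]]]'; python3 steer.py '[[[0,0,0,0,0.8],[0,0,0,0,0.8]]]'; python3 -c '
from h import *
s=probe_bus.state();print(s["eef_pos"],s["tcp_rot"]);snap("wrist","w6")'; python3 a.py w6
```

```text
t: 3.73
eef_pos: [463.4, 51.1, 214.7]
tcp_rot: [3.141, -0.0, 3.01]
ft_force: [0.3, -0.1, 0.1]
opening: 0.797
grip_force: 0.0
t: 4.15
eef_pos: [463.3, 48.3, 71.3]
tcp_rot: [-3.141, -0.006, 3.007]
ft_force: [-0.9, 0.2, 0.3]
opening: 0.8
grip_force: 0.0
t: 4.32
eef_pos: [465.8, 48.4, 75.8]
tcp_rot: [3.141, 0.002, 3.007]
ft_force: [0.0, -0.2, 0.6]
opening: 0.801
grip_force: 0.0
[465.83689901  48.36462152  75.80976109] [3.14136855e+00 1.51058118e-03 3.00688552e+00]
w6 ((256.0, 203.0), (110.0, 72.0), 90.0) 7711 rect@34 ((460.21685791015625, 49.90227508544922), (55.28034973144531, 91.37678527832031), 82.36602783203125) depth z med 32.81553934115067
```

Scaled: 53.5 mm is 0.0669, 1.4 mm is 0.0018.

```bash
python3 steer.py '[[[0.0018,0.0009,0.025,0,0.8],[0.0018,0.0009,0.05,0,0.8],[0.0018,0.0009,0.06,0,0.8],[0.0018,0.0009,0.0669,0,0.8],[0.0018,0.0009,0.0669,0,0.8]]]'; python3 steer.py '[[[0,0,0,0,0.7],[0,0,0,0,0.62],[0,0,0,0,0.58],[0,0,0,0,0.4],[0,0,0,0,0.4]]]'; python3 steer.py '[[[0,0,0,0,0.3],[0,0,0,0,0.3],[0,0,0,0,0.3]]]'
```

```text
t: 4.78
eef_pos: [464.0, 49.5, 21.3]
tcp_rot: [3.141, 0.0, 3.007]
ft_force: [-0.3, -0.5, -1.1]
opening: 0.8
grip_force: 0.0
t: 5.2
eef_pos: [464.1, 49.6, 21.7]
tcp_rot: [3.141, 0.001, 3.007]
ft_force: [-1.1, 0.3, 7.6]
opening: 0.583
grip_force: 30.0
t: 5.45
eef_pos: [464.1, 49.6, 21.7]
tcp_rot: [3.141, 0.001, 3.007]
ft_force: [-1.2, 0.1, 8.0]
opening: 0.588
grip_force: 30.0
```

Scaled: -110 mm is -0.1375, -80 mm is -0.1.

```bash
python3 steer.py '[[[0,0,-0.01,0,0.3],[0,0,-0.0313,0,0.3],[0,0,-0.0625,0,0.3],[0,0,-0.1,0,0.3],[0,0,-0.1375,0,0.3]]]'; python3 steer.py '[[[-0.0125,-0.0313,-0.0125,0.0159,0.3],[-0.03,-0.0688,-0.025,0.035,0.3],[-0.05,-0.1125,-0.0375,0.0541,0.3],[-0.07,-0.1625,-0.05,0.0732,0.3],[-0.09,-0.2125,-0.05,0.0923,0.3]]]';  python3 steer.py '[[[0,0,0,0.0191,0.3],[0,0,0,0.0382,0.3],[0,0,0,0.0573,0.3],[0,0,0,0.0764,0.3],[0,0,0,0.0955,0.3]]]'; python3 steer.py '[[[0,0,0,0.008,0.3],[0,0,0,0.008,0.3],[0,0,0,0.008,0.3]]]'; python3 -c '
from h import *
s=probe_bus.state();print(s["eef_pos"],s["tcp_rot"],s["joints"],s["moment"]);snap("wrist","w7")'
```

```text
t: 5.87
eef_pos: [463.0, 49.6, 132.5]
tcp_rot: [-3.142, -0.002, 3.007]
ft_force: [0.9, 0.2, -3.5]
opening: 0.584
grip_force: 30.0
t: 6.28
eef_pos: [511.8, -126.4, 173.3]
tcp_rot: [3.141, 0.002, 2.422]
ft_force: [1.3, 0.2, -3.5]
opening: 0.588
grip_force: 30.0
t: 6.7
eef_pos: [510.9, -124.7, 171.3]
tcp_rot: [-3.141, -0.001, 1.821]
ft_force: [0.5, 0.2, -3.4]
opening: 0.589
grip_force: 30.0
t: 6.95
eef_pos: [511.1, -124.6, 171.3]
tcp_rot: [-3.141, -0.0, 1.779]
ft_force: [-0.5, -0.5, -2.6]
opening: 0.587
grip_force: 30.0
[ 511.1418573  -124.61796091  171.26308561] [-3.14127203e+00 -3.19273023e-04  1.77944148e+00] [-3.64774888e-01  4.04157495e-01  1.85056994e+00  1.21574744e-04
  8.87307772e-01 -5.73496890e-01] [-0.07814898  0.03686282 -0.0239207 ]
```

View pics/w7.png

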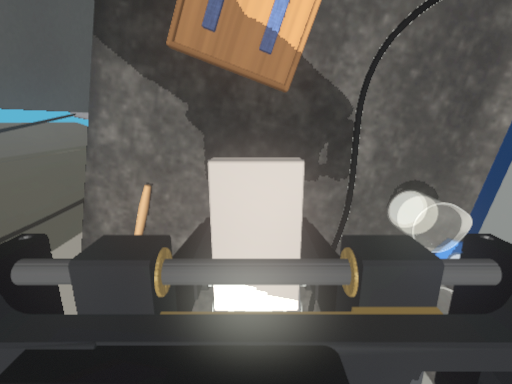

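The flat is held level, seen at columns 209–302 and rows 157–310; the stand is hidden behind the gripper. I'll check the hold's lateral offset and move over the laying point.

Scaled: 60 mm is 0.075, 55 mm is 0.0688.

```bash
python3 steer.py '[[[-0.0125,0.0006,0.025,0,0.3],[-0.0245,0.0011,0.05,0,0.3],[-0.0245,0.0011,0.0688,0,0.3],[-0.0245,0.0011,0.075,0,0.3],[-0.0245,0.0011,0.075,0,0.3]]]'; python3 steer.py '[[[0,0,0,0,0.3],[0,0,0,0,0.3]]]'; python3 -c '
from h import *
np.set_printoptions(precision=2,suppress=True)
i,p,d=load("w7"); g=cv2.GaussianBlur(p,(3,3),0).mean(2); dg=np.gradient(g,axis=1)
L=[];R=[]
for r in range(172,228):
    a=195+np.argmax(abs(dg[r,195:225]));b=290+np.argmax(abs(dg[r,290:315])); L.append((a,r));R.append((b,r))
t=np.array([511.14,-124.62,0]); y=np.array([.978,.207,0])
for E in(L,R):
    Q=(onz(i,E,183.8)-t)@y; print(np.median(Q),Q.std(),Q[0],Q[-1])
D=pts(i,d)[172:228,225:285,2]; print("flat top z",np.median(D))
s=probe_bus.state();print(s["eef_pos"],s["tcp_rot"],s["ft_force"])
'
```

```text
t: 7.42
eef_pos: [515.7, -143.5, 110.1]
tcp_rot: [-3.14, -0.002, 1.778]
ft_force: [0.2, -0.6, -3.0]
opening: 0.586
grip_force: 30.0
t: 7.58
eef_pos: [516.7, -143.7, 112.0]
tcp_rot: [3.14, 0.001, 1.778]
ft_force: [-0.3, 0.0, -3.4]
opening: 0.586
grip_force: 30.0
-26.807987835326266 0.15599313970672848 -26.676243683763992 -26.97742565718644
27.94294600511276 0.18279280286856706 28.05439916180439 27.719032807184316
flat top z 182.29513174046383
[ 516.73 -143.65  112.02] [3.14 0.   1.78] [-0.34  0.03 -3.44]
```

The camera puts the held flat +0.57 mm from the TCP laterally. I'll measure the master from this same yaw, so that this bias cancels.

Scaled: -100 mm is -0.125, -65 mm is -0.0813.

```bash
python3 steer.py '[[[0,0,-0.0375,0,0.3],[0,0,-0.075,0,0.3],[-0.0375,0,-0.0813,0,0.3],[-0.0813,0,-0.0813,0,0.3],[-0.125,0,-0.0813,0,0.3]]]'; python3 steer.py '[[[0,0,0,0,0.3],[0,0,0,0,0.3],[0,0,0,0,0.3]]]'; python3 -c '
from h import *
s=probe_bus.state();print(s["eef_pos"],s["tcp_rot"],s["ft_force"])
i,p,d=snap("wrist","w8")
x=np.array([.180,-.848,.499]);n=np.array([-.103,.488,.867]);n-=x*(n@x);n/=np.linalg.norm(n);y=np.cross(n,x);o=np.array([524.4,-183.1,92])
Y,X=np.mgrid[-50:50:.25,-80:80:.25]; W=o+X[...,None]*x+Y[...,None]*y
uv=proj(i,W.reshape(-1,3)).reshape(X.shape+(2,)).astype(np.float32)
r=cv2.remap(p,uv[...,0],uv[...,1],cv2.INTER_CUBIC)[:,:,::-1].copy(); np.save("pics/rw8.npy",r)
r=cv2.copyMakeBorder(r,0,0,0,0,0); cv2.rectangle(r,(120,88),(520,312),(0,0,255),1); cv2.imwrite("pics/rw8.png",r)'
```

```text
t: 8.0
eef_pos: [537.6, -242.4, 178.4]
tcp_rot: [3.139, 0.002, 1.78]
ft_force: [0.9, 0.9, -2.8]
opening: 0.589
grip_force: 30.0
t: 8.25
eef_pos: [536.6, -241.3, 176.5]
tcp_rot: [3.141, -0.0, 1.777]
ft_force: [-0.6, 0.6, -3.1]
opening: 0.583
grip_force: 30.0
[ 536.61290065 -241.28866654  176.52741419] [ 3.14132649e+00 -1.25790268e-04  1.77721784e+00] [-0.56964676  0.62186309 -3.09188   ]
```

View pics/rw8.png

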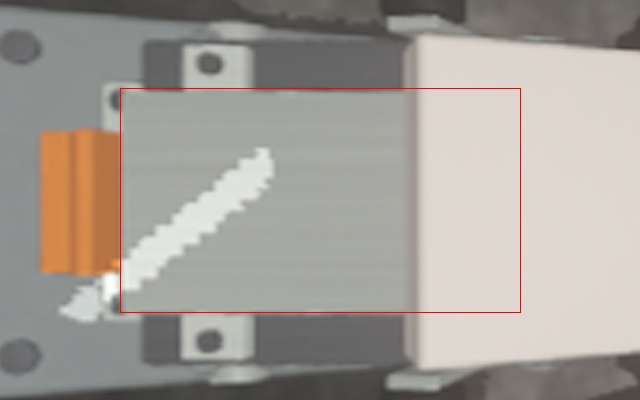

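The predicted red rectangle, spanning (120,88) to (520,312), coincides with the master's edges. I'll check the residual offset and skew.

```bash
python3 -c '
import numpy as np,cv2
r=np.load("pics/rw8.npy"); g=cv2.GaussianBlur(r,(5,5),1.2).astype(float)
def e(g,segs,m,w=8):
    d=abs(np.gradient(g,axis=0));q=[]
    for a,b in segs:
        for c in range(a,b):
            k=np.arange(m-w,m+w+1);q.append((c,(k*d[k,c]**2).sum()/(d[k,c]**2).sum()))
    q=np.array(q);f=np.polyfit(*q.T,1)
    for _ in range(3):
        z=abs(np.polyval(f,q[:,0])-q[:,1]);q=q[z<max(2*np.median(z),.5)];f=np.polyfit(*q.T,1)
    return f,np.polyval(f,260),len(q)
G=g.mean(2);T=e(G,[(145,178),(256,395)],88);B=e(G,[(145,178),(256,395)],312)
L=e((g[...,2]-g[...,0]).T,[(135,255)],120)
print("T",T,"B",B,"L",L)
print("lateral centre mm",((T[1]+B[1])/2)*.25-50,"width",(B[1]-T[1])*.25,"skew deg",np.degrees((T[0][0]+B[0][0])/2),"low end x",np.polyval(L[0],200)*.25-80)
'
```

```text
T (array([3.32577590e-03, 9.00783246e+01]), np.float64(90.94302629793353), 118) B (array([-7.47673681e-05,  3.13021515e+02]), np.float64(313.00207591185875), 137) L (array([-2.11728376e-03,  1.20446837e+02]), np.float64(119.8963436359912), 120)
lateral centre mm 0.49313777622403165 width 55.514762403481306 skew deg 0.09313453390918092 low end x -49.99415483467609
```

Units first: shifts go in shares of 800 mm and turns go in shares of 2 pi rad. So 100 mm is 0.125, 66 mm is 0.0825, -0.003 rad is -0.0005.

```bash
python3 steer.py '[[[0.0413,0,0,-0.0005,0.3],[0.0825,0,0,-0.0005,0.3],[0.125,0,0.0125,-0.0005,0.3],[0.125,0,0.05,-0.0005,0.3],[0.125,0,0.0813,-0.0005,0.3]]]'; python3 steer.py '[[[0,0,0,0,0.3],[0,0,0,0,0.3],[0,0,0.0025,0,0.3],[0,0,0.005,0,0.3],[0,0,0.0063,0,0.3]]]'; python3 steer.py '[[[0,0,0.0025,0,0.3],[0,0,0.005,0,0.3],[0,0,0.0075,0,0.3],[0,0,0.01,0,0.3]]]'; python3 steer.py '[[[0,0,0.0013,0,0.3],[0,0,0.0025,0,0.3],[0,0,0.0038,0,0.3]]]'
```

```text
t: 8.72
eef_pos: [516.2, -141.1, 111.5]
tcp_rot: [3.14, 0.001, 1.784]
ft_force: [-0.1, -0.0, -4.4]
opening: 0.589
grip_force: 30.0
t: 9.13
eef_pos: [516.8, -144.0, 107.0]
tcp_rot: [3.14, 0.001, 1.78]
ft_force: [-0.4, 0.3, -3.7]
opening: 0.587
grip_force: 30.0
t: 9.47
eef_pos: [516.5, -143.6, 98.3]
tcp_rot: [3.141, -0.0, 1.78]
ft_force: [-0.5, 3.9, 3.3]
opening: 0.589
grip_force: 30.0
t: 9.72
eef_pos: [516.4, -143.6, 95.1]
tcp_rot: [3.141, -0.0, 1.781]
ft_force: [-0.0, 4.9, 2.5]
opening: 0.587
grip_force: 30.0
```

Scaled: 8 mm is 0.01, 6 mm is 0.0075.

```bash
python3 steer.py '[[[0,-0.0001,0.0025,0,0.3],[0,-0.0003,0.005,0,0.3],[0,-0.0004,0.0075,0,0.3],[0,-0.0004,0.01,0,0.3]]]'; python3 steer.py '[[[0,0,0.0025,0,0.3],[0,0,0.005,0,0.3],[0,0,0.0075,0,0.3]]]'; python3 steer.py '[[[0,0,0.0013,0,0.3],[0,0,0.0025,0,0.3]]]'; python3 -c '
from h import *
print(probe_bus.state()["moment"]); snap("side","s1"); snap("wrist","w9")
a=load("s1")[1][130:230,220:340,::-1];b=load("w9")[1][100:260,150:360,::-1]
cv2.imwrite("pics/c1.png",np.vstack([cv2.resize(a,(630,525),interpolation=cv2.INTER_CUBIC)[:, :],]))'
```

```text
t: 10.05
eef_pos: [516.4, -144.0, 86.9]
tcp_rot: [3.141, 0.001, 1.78]
ft_force: [2.8, 2.8, 1.6]
opening: 0.585
grip_force: 30.0
t: 10.3
eef_pos: [516.1, -144.1, 80.9]
tcp_rot: [3.141, 0.0, 1.78]
ft_force: [0.1, -0.3, 4.8]
opening: 0.589
grip_force: 30.0
t: 10.47
eef_pos: [516.1, -144.0, 79.1]
tcp_rot: [3.142, 0.0, 1.78]
ft_force: [-0.4, 1.4, 4.7]
opening: 0.587
grip_force: 30.0
[-0.31456593 -0.10830113  0.01557493]
```

View pics/c1.png

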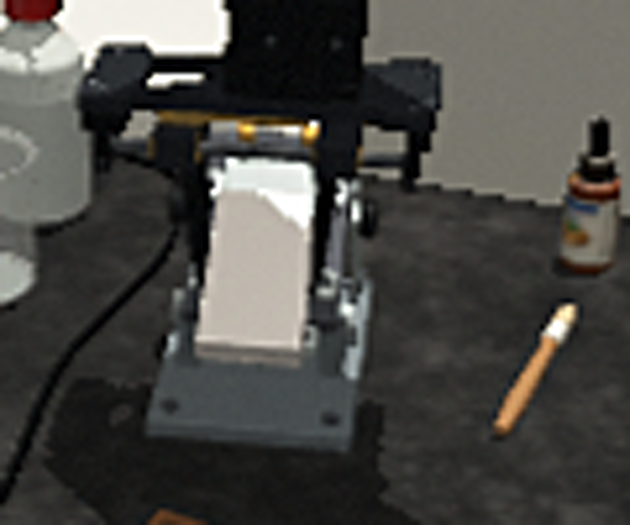

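The flat is pivoting down over the keeper, seen at (200–315, 160–360). I'll measure its tilt from wrist depth and continue lowering.

```bash
cat > tilt.py <<'E'
from h import *
import sys
np.set_printoptions(precision=2,suppress=True)
s=probe_bus.state(); i,p,d=snap("wrist",sys.argv[1]); P=pts(i,d)
o=np.array([524.4,-183.1,92]);x=np.array([.180,-.848,.499]);n=np.array([-.103,.488,.867]);n-=x*(n@x);n/=np.linalg.norm(n);y=np.cross(n,x)
t=s["eef_pos"]; m=(p.min(2)>110)&(p.max(2).astype(int)-p.min(2)<45)&(d>0); Q=(P-o)@np.c_[x,y,n]; T=(t-o)@np.c_[x,y,n]
m&=(abs(Q[...,1]-T[1])<27)&(Q[...,0]<T[0]-12)&(Q[...,0]>T[0]-60)&(abs(Q[...,2]-18)<15)
for _ in range(4):
    q=Q[m]; A=np.c_[q[:,0],q[:,1],np.ones(len(q))]; c=np.linalg.lstsq(A,q[:,2],rcond=None)[0]
    m&=abs(Q[...,2]-c[0]*Q[...,0]-c[1]*Q[...,1]-c[2])<1
q=Q[m]; k=abs(q[:,1]-T[1])<15
ed=[np.percentile(q[abs(q[:,0]-b)<3][:,1],[.5,99.5]) for b in np.arange(q[:,0].min()+6,q[:,0].max()-4,6)]
F=s["ft_force"]
print("t",s["t"],"TCP in master",T,"force in master(x,y,n)",F@np.c_[x,y,n],"F",F)
print("n",len(q),"tilt about y deg",np.degrees(c[0]),"about x",np.degrees(c[1]),"top height@flat low end",np.median(q[q[:,0]<q[:,0].min()+6][:,2]),"@high",np.median(q[q[:,0]>q[:,0].max()-6][:,2]),"low end x",np.percentile(q[k][:,0],.5),"lat centre",np.mean(ed))
E
python3 tilt.py w10; python3 steer.py '[[[0,0,0.0009,0,0.3],[0,0,0.0018,0,0.3],[0,0,0.0025,0,0.3],[0,0,0.0025,0,0.3]]]';python3 tilt.py w11
```

```text
t 10.5667 TCP in master [-41.24  -0.06   8.77] force in master(x,y,n) [0.91 0.69 2.98] F [0.53 0.82 3.03]
n 3951 tilt about y deg -2.883101078985168 about x 0.09225616478266424 top height@flat low end 21.680201966260874 @high 20.202651616073855 low end x -87.63973921224047 lat centre -0.08422704173127862
t: 10.95
eef_pos: [516.0, -143.8, 77.1]
tcp_rot: [3.142, 0.0, 1.78]
ft_force: [-0.1, 0.0, 5.4]
opening: 0.587
grip_force: 30.0
t 10.95 TCP in master [-42.21  -0.07   7.15] force in master(x,y,n) [ 2.64 -0.1   4.69] F [-0.11  0.03  5.38]
n 3888 tilt about y deg -0.9417701968335124 about x 0.10753071000249609 top height@flat low end 18.438808161600846 @high 17.97095713357562 low end x -88.61094147980951 lat centre -0.08846345507812074
```

Scaled: 1 mm is 0.0013, 0.5 mm is 0.0006.

```bash
python3 steer.py '[[[0,0,0.0006,0,0.3],[0,0,0.0013,0,0.3],[0,0,0.0013,0,0.3],[0,0,0.0013,0,0.3]]]';python3 tilt.py w12
```

```text
t: 11.33
eef_pos: [516.0, -143.8, 76.2]
tcp_rot: [3.141, 0.0, 1.78]
ft_force: [-0.8, 0.6, 5.4]
opening: 0.586
grip_force: 30.0
t 11.3333 TCP in master [-42.66  -0.04   6.37] force in master(x,y,n) [ 2.   -0.63  5.03] F [-0.78  0.63  5.36]
n 3796 tilt about y deg -0.014741910622117218 about x 0.164486874233893 top height@flat low end 16.841993437350723 @high 16.903880776349418 low end x -88.71020965738211 lat centre -0.017926670146724177
```

```bash
python3 steer.py '[[[-0.0003,0,0.0005,0,0.3],[-0.0005,0,0.0009,0,0.3],[-0.0006,0,0.0011,0,0.3],[-0.0006,0,0.0011,0,0.3]]]';python3 tilt.py w13
```

```text
t: 11.72
eef_pos: [516.0, -143.9, 76.2]
tcp_rot: [3.141, -0.0, 1.78]
ft_force: [-3.3, 5.1, 18.4]
opening: 0.58
grip_force: 30.0
t 11.7167 TCP in master [-42.64  -0.05   6.3 ] force in master(x,y,n) [ 4.24 -2.17 18.77] F [-3.3   5.12 18.38]
n 3807 tilt about y deg 0.1033879131760491 about x 0.12899175244508965 top height@flat low end 16.71757207693574 @high 16.843906508027743 low end x -88.65091984846865 lat centre -0.016194112842244833
```

Scaled: -8.7 mm is -0.0109, -6.9 mm is -0.0086.

```bash
python3 steer.py '[[[-0.0021,0,-0.0013,0,0.3],[-0.0044,0,-0.0025,0,0.3],[-0.0065,0,-0.0038,0,0.3],[-0.0086,0,-0.005,0,0.3],[-0.0109,0,-0.0063,0,0.3]]]';python3 tilt.py w14
```

```text
t: 12.18
eef_pos: [516.3, -150.6, 79.9]
tcp_rot: [-3.138, -0.004, 1.781]
ft_force: [-3.3, 16.8, 7.3]
opening: 0.59
grip_force: 30.0
t 12.1833 TCP in master [-35.11  -1.21   6.19] force in master(x,y,n) [-11.21   0.22  14.86] F [-3.33 16.8   7.28]
n 3837 tilt about y deg 0.1524568296747846 about x 0.03608523375984123 top height@flat low end 16.777177121728833 @high 16.860646193115542 low end x -81.91210297856942 lat centre -1.2485986437815364
```

```bash
python3 steer.py '[[[0,0,0,0,0.3],[0,0,0,0,0.3],[0,0,0,0,0.3]]]';python3 tilt.py w15
```

```text
t: 12.48
eef_pos: [516.4, -150.8, 80.0]
tcp_rot: [-3.139, -0.004, 1.781]
ft_force: [-4.9, 13.0, 9.5]
opening: 0.585
grip_force: 30.0
t 12.4833 TCP in master [-34.8   -1.17   6.17] force in master(x,y,n) [-7.14 -2.08 15.11] F [-4.87 13.    9.53]
n 3869 tilt about y deg 0.10931732933242874 about x -0.01688829116050321 top height@flat low end 16.753450219813786 @high 16.86031215918418 low end x -81.48001561608665 lat centre -1.155188896321473
```

Scaled: -8.7 mm is -0.0109, 1.6 mm is 0.002.

```bash
python3 steer.py '[[[-0.0021,0.0005,-0.0013,0,0.3],[-0.0044,0.001,-0.0025,0,0.3],[-0.0065,0.0015,-0.0038,0,0.3],[-0.0086,0.0018,-0.005,0,0.3],[-0.0109,0.002,-0.0063,0,0.3]]]';python3 tilt.py w16
```

```text
t: 12.95
eef_pos: [519.3, -158.6, 84.7]
tcp_rot: [-3.138, -0.005, 1.781]
ft_force: [-5.2, 16.1, 8.2]
opening: 0.589
grip_force: 30.0
t 12.95 TCP in master [-25.35   0.12   6.18] force in master(x,y,n) [-10.47  -1.78  15.49] F [-5.22 16.07  8.2 ]
n 3886 tilt about y deg 0.09023558024410236 about x 0.0998891728227286 top height@flat low end 16.77532012157577 @high 16.8361103890422 low end x -72.05495157971303 lat centre 0.139794980110306
```

```bash
python3 steer.py '[[[-0.0021,0,-0.0013,0,0.3],[-0.0044,0,-0.0025,0,0.3],[-0.0065,0,-0.0038,0,0.3],[-0.0086,0,-0.005,0,0.3],[-0.0109,0,-0.0063,0,0.3]]]';python3 tilt.py w17
```

```text
t: 13.42
eef_pos: [521.4, -167.1, 89.7]
tcp_rot: [-3.138, -0.005, 1.78]
ft_force: [-3.7, 15.4, 7.8]
opening: 0.588
grip_force: 30.0
t 13.4167 TCP in master [-15.25   0.36   6.17] force in master(x,y,n) [-9.81 -0.4  14.63] F [-3.66 15.37  7.79]
n 3883 tilt about y deg 0.13721805339314677 about x 0.07790738058475481 top height@flat low end 16.753385309958105 @high 16.875634532617877 low end x -61.95467687896576 lat centre 0.3568754873415763
```

Scaled: -8.7 mm is -0.0109, -6.9 mm is -0.0086.

```bash
python3 steer.py '[[[-0.0021,-0.0001,-0.0013,0,0.3],[-0.0044,-0.0003,-0.0025,0,0.3],[-0.0065,-0.0004,-0.0038,0,0.3],[-0.0086,-0.0005,-0.005,0,0.3],[-0.0109,-0.0005,-0.0063,0,0.3]]]';python3 tilt.py w18; python3 steer.py '[[[-0.0011,0,-0.0006,0,0.3],[-0.0021,0,-0.0013,0,0.3],[-0.0033,0,-0.0019,0,0.3]]]';python3 tilt.py w19
```

```text
t: 13.88
eef_pos: [522.9, -175.6, 94.8]
tcp_rot: [-3.138, -0.005, 1.78]
ft_force: [-3.7, 15.8, 8.1]
opening: 0.583
grip_force: 30.0
t 13.8833 TCP in master [-5.22  0.06  6.19] force in master(x,y,n) [-10.05  -0.3   15.09] F [-3.66 15.82  8.07]
n 3858 tilt about y deg 0.1273798536904779 about x 0.08079377120487005 top height@flat low end 16.80724960760826 @high 16.901197284558563 low end x -51.940996184834574 lat centre 0.07426801356477952
t: 14.18
eef_pos: [523.4, -178.1, 96.2]
tcp_rot: [-3.138, -0.005, 1.78]
ft_force: [-3.4, 15.6, 7.7]
opening: 0.587
grip_force: 30.0
t 14.1833 TCP in master [-2.27  0.07  6.19] force in master(x,y,n) [-10.03  -0.09  14.61] F [-3.4  15.61  7.66]
n 3882 tilt about y deg -0.01862393503019101 about x 0.10513936292865067 top height@flat low end 16.82711317288398 @high 16.871958105378017 low end x -48.9495125562658 lat centre 0.07140812411510637
```

Scaled: -0.9 mm is -0.0011, -0.5 mm is -0.0006.

```bash
python3 steer.py '[[[-0.0005,0,-0.0003,0,0.3],[-0.0011,0,-0.0006,0,0.3],[-0.0011,0,-0.0006,0,0.3]]]';python3 tilt.py w20;  python3 steer.py '[[[-0.0005,0,-0.0003,0,0.3],[-0.0009,0,-0.0005,0,0.3],[-0.0009,0,-0.0005,0,0.3]]]';python3 tilt.py w21
```

```text
t: 14.48
eef_pos: [523.5, -178.8, 96.6]
tcp_rot: [-3.138, -0.006, 1.78]
ft_force: [-2.1, 17.7, 5.9]
opening: 0.586
grip_force: 30.0
t 14.4833 TCP in master [-1.55  0.06  6.17] force in master(x,y,n) [-12.43   1.6   14.01] F [-2.12 17.71  5.94]
n 3874 tilt about y deg 0.06304896384875287 about x -0.006381126163561052 top height@flat low end 16.781925047367963 @high 16.886832959329404 low end x -48.22413231337334 lat centre 0.09145878426107786
t: 14.78
eef_pos: [523.6, -178.9, 96.6]
tcp_rot: [-3.138, -0.006, 1.78]
ft_force: [-2.6, 20.5, 3.8]
opening: 0.586
grip_force: 30.0
t 14.7833 TCP in master [-1.36  0.06  6.12] force in master(x,y,n) [-15.97   1.66  13.53] F [-2.64 20.48  3.76]
n 3897 tilt about y deg 0.07486070767265006 about x 0.07029639715601133 top height@flat low end 16.76447992194321 @high 16.84177194997391 low end x -48.09133373693035 lat centre 0.05800566746554701
```

Scaled: 1 mm is 0.0013, 0.5 mm is 0.0006.

```bash
python3 -c '
from h import *
a=load("w21")[1][60:260,140:380,::-1];cv2.imwrite("pics/c2.png",cv2.resize(a,None,fx=2.5,fy=2.5,interpolation=cv2.INTER_CUBIC))'; python3 steer.py '[[[0.0006,0,-0.0003,0,0.3],[0.0013,0,-0.0005,0,0.3],[0.0013,0,-0.0005,0,0.3]]]';python3 tilt.py w22
```

```text
t: 15.08
eef_pos: [523.6, -178.9, 96.7]
tcp_rot: [-3.138, -0.005, 1.78]
ft_force: [0.3, 12.6, -3.6]
opening: 0.58
grip_force: 30.0
t 15.0833 TCP in master [-1.36  0.05  6.19] force in master(x,y,n) [-12.45   2.95   3.02] F [ 0.33 12.64 -3.59]
n 3868 tilt about y deg 0.11242040639120972 about x -0.03114269623862004 top height@flat low end 16.852395773976195 @high 16.98277759444578 low end x -48.16210706391628 lat centre 0.06121469925500378
```

View pics/c2.png

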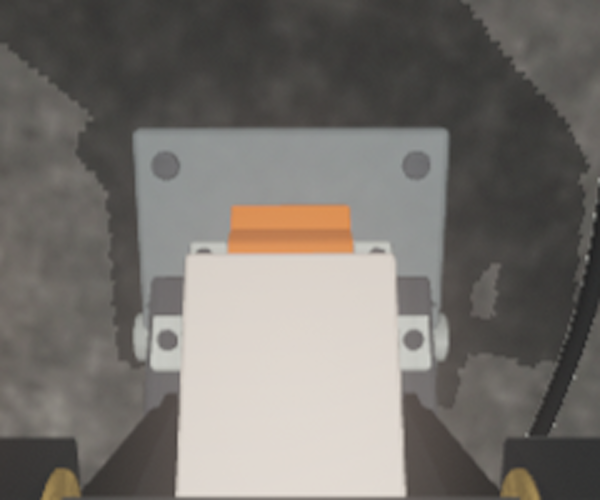

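The flat is centred, with clamps symmetric at (167,340) and (413,340), and the whole keeper shows beyond its low end at (290,230). I'll check the keeper's height and ease off the remaining slope force before letting go.

```bash
cat > k.py <<'E'
from h import *
import sys
i,p,d=load(sys.argv[1]);p=p.astype(int)
o=np.array([524.4,-183.1,92]);x=np.array([.180,-.848,.499]);n=np.array([-.103,.488,.867]);n-=x*(n@x);n/=np.linalg.norm(n);y=np.cross(n,x)
Q=(pts(i,d)-o)@np.c_[x,y,n]; m=(p[...,0]-p[...,2]>60)&(abs(Q[...,1])<17)&(Q[...,0]<-48)&(Q[...,0]>-80)
for a in range(-76,-48,3):
    k=m&(abs(Q[...,0]-a)<1.5)
    if k.sum()>5: print(a,k.sum(),np.round(np.percentile(Q[k][:,2],[10,50,90])+1.1,1))
E
python3 k.py w22; echo; python3 k.py w8; python3 steer.py '[[[0.0004,0,0.0003,0,0.3],[0.0008,0,0.0004,0,0.3],[0.0008,0,0.0004,0,0.3]]]'
```

```text
-73 13 [-3.3 -3.1 -2.6]
-70 166 [-2.8 -2.  -1.3]
-67 167 [-2.8 -2.  -1.4]
-64 104 [-2.4 -1.3  0.1]
-61 94 [0.9 2.  3.1]
-58 121 [3.5 4.8 5.8]
-55 158 [5.1 6.  6.7]

-73 7 [-3.  -2.8 -2.7]
-70 87 [-2.7 -2.  -1.5]
-67 90 [-2.6 -2.  -1.1]
-64 25 [-2.1 -1.7 -1.3]
-61 34 [1.  1.8 2.7]
-58 37 [4.9 5.5 6.2]
-55 113 [2.  5.9 6.8]
-52 214 [-1.5  2.4  5.7]
t: 15.38
eef_pos: [523.6, -178.9, 96.6]
tcp_rot: [-3.138, -0.004, 1.78]
ft_force: [-1.7, 9.3, -0.9]
opening: 0.588
grip_force: 30.0
```

The keeper lip is back at its 6 mm "up" height, the same as before the job started. I'll let go gently and rise.

Scaled: -110 mm is -0.1375, -95 mm is -0.1188.

```bash
python3 steer.py '[[[0,0,0,0,0.61],[0,0,0,0,0.65],[0,0,0,0,0.7],[0,0,0,0,0.72],[0,0,0,0,0.72]]]'; python3 tilt.py w23; python3 steer.py '[[[0,0,-0.0188,0,0.75],[0,0,-0.0438,0,0.78],[0,0,-0.0813,0,0.78],[0,0,-0.1188,0,0.78],[0,0,-0.1375,0,0.78]]]'; python3 steer.py '[[[-0.0375,0,0,0,0.8],[-0.075,0,0,0,0.8],[-0.1125,0,0,0,0.8],[-0.1125,0,0,0,0.8],[-0.1125,0,0,0,0.8]]]'; python3 -c '
from h import *
i,p,d=snap("wrist","w24")
x=np.array([.180,-.848,.499]);n=np.array([-.103,.488,.867]);n-=x*(n@x);n/=np.linalg.norm(n);y=np.cross(n,x);o=np.array([524.4,-183.1,92])
Y,X=np.mgrid[-50:50:.25,-80:80:.25]; W=o+X[...,None]*x+Y[...,None]*y
R=[]
for h in(0,18):
    uv=proj(i,(W+h*n).reshape(-1,3)).reshape(X.shape+(2,)).astype(np.float32)
    r=cv2.remap(p,uv[...,0],uv[...,1],cv2.INTER_CUBIC)[:,:,::-1].copy(); cv2.rectangle(r,(120,88),(520,312),(0,0,255),1); R.append(r[60:340])
cv2.imwrite("pics/rw24.png",np.vstack(R))'; python3 k.py w24
```

```text
t: 15.8
eef_pos: [525.1, -180.8, 97.6]
tcp_rot: [3.142, -0.0, 1.78]
ft_force: [-0.8, -0.5, 0.5]
opening: 0.714
grip_force: 0.0
t 15.8 TCP in master [0.92 1.14 5.91] force in master(x,y,n) [ 0.55 -0.89  0.3 ] F [-0.8  -0.5   0.53]
n 4311 tilt about y deg 0.4122270789653337 about x 0.08758666943685568 top height@flat low end 16.67592131664143 @high 16.935033593895092 low end x -52.0797235649361 lat centre 1.084191697239743
t: 16.27
eef_pos: [525.8, -181.0, 210.9]
tcp_rot: [3.139, 0.002, 1.78]
ft_force: [-0.3, -0.3, 0.5]
opening: 0.779
grip_force: 0.0
t: 16.68
eef_pos: [543.6, -269.8, 207.1]
tcp_rot: [-3.141, -0.0, 1.778]
ft_force: [-0.2, 0.3, -1.1]
opening: 0.8
grip_force: 0.0
```

View pics/rw24.png

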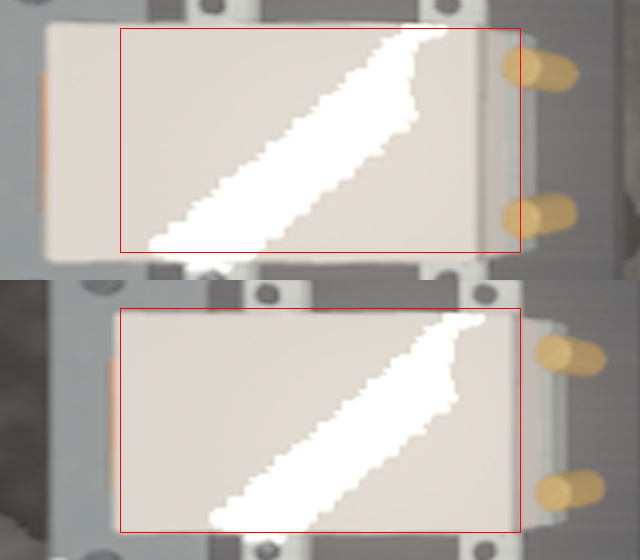

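The flat now rests against the lip. In the lower panel it spans about x 112–515 and y 313–533, with the keeper behind its low end. I'll check how flush it is numerically.

```bash
python3 - <<'E'
from h import *
np.set_printoptions(precision=2,suppress=True)
i,p,d=load("w24")
x=np.array([.180,-.848,.499]);n=np.array([-.103,.488,.867]);n-=x*(n@x);n/=np.linalg.norm(n);y=np.cross(n,x);o=np.array([524.4,-183.1,92])
Y,X=np.mgrid[-50:50:.25,-80:80:.25]; W=o+X[...,None]*x+Y[...,None]*y
def E(h,cols,a,b,w=9):
    uv=proj(i,(W+h*n).reshape(-1,3)).reshape(X.shape+(2,)).astype(np.float32)
    g=cv2.GaussianBlur(cv2.remap(p,uv[...,0],uv[...,1],cv2.INTER_CUBIC),(5,5),1.2).astype(float).mean(2)
    D=abs(np.gradient(g,axis=0)); out=[]
    for m in(a,b):
        k=np.arange(m-w,m+w+1); q=[]
        for c in cols: q.append(k[np.argmax(D[k,c])]*.25-50)
        out.append((np.median(q),np.polyfit(cols,q,1)[0]/.25*57.3))
    print(h,out,"centre",(out[0][0]+out[1][0])/2,"width",out[1][0]-out[0][0])
E(18,list(range(130,240))+list(range(320,440)),93,313); E(18,range(130,200),93,313); E(18,range(320,440),93,313)
E(0,range(525,533),98,308,14)
P=(pts(i,d)-o)@np.c_[x,y,n]; m=(p.min(2)>150)&(abs(P[...,2]-17)<3)&(abs(P[...,0])<60)&(abs(P[...,1])<35)
print("flat x",np.percentile(P[m][:,0],[.5,99.5]),"y",np.percentile(P[m][:,1],[.5,99.5]),"height lo/hi",[np.median(P[m&(abs(P[...,0]-c)<5)][:,2])+1.1 for c in(-45,0,40)])
print(probe_bus.state()["ft_force"])
E
python3 k.py w24
```

```text
18 [(np.float64(-27.0), np.float64(-0.0887493279557138)), (np.float64(28.25), np.float64(0.2743386858869842))] centre 0.625 width 55.25
18 [(np.float64(-27.0), np.float64(1.4246050214329327)), (np.float64(28.0), np.float64(-1.4115720409412884))] centre 0.5 width 55.0
18 [(np.float64(-27.0), np.float64(-0.562693242586287)), (np.float64(28.25), np.float64(-0.2403583582193221))] centre 0.625 width 55.25
0 [(np.float64(-26.375), np.float64(10.914285714285814)), (np.float64(27.5), np.float64(-24.55714285714328))] centre 0.5625 width 53.875
flat x [-52.08  47.16] y [-27.12  27.95] height lo/hi [np.float64(18.085442064689737), np.float64(18.055592078527752), np.float64(18.024961820209413)]
[-0.61 -0.82  0.62]
```

Flat and master are flush to about 0.1 mm, the faces are together (18.0 mm height along the whole length), and the low end is stopped by the raised lip. The robot is clear, so I'm handing in.

```bash
python3 k.py w23 | tail -3; python3 -c '
from cell import env, viewer, probe_bus, job_done
print(job_done())'
```

```text
-64 116 [-2.5 -1.6  0.4]
-61 90 [1.2 2.3 3.4]
-58 7 [4.  4.1 4.7]
the job is handed in; nothing more can be done
None
```

The white flat is wrung onto the master, sides flush to about 0.1 mm: I slid it up to the pins, the keeper snapped up behind it, and on release it settled back about 4 mm onto the keeper's lip. I touched nothing else and handed the job in (verdict not shown) at about 17 s.

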